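# Press the controller board home and shut its case

### The arm

A 6-joint arm with a two-finger parallel gripper is mounted at the origin on the work surface. World frame = base frame: x ahead of the robot, y to its left, z up, the work surface at z = 0. Lengths are in m, angles in degrees, forces in N, time in s.
With the tool pointing down it reaches from about 0.4 to 0.825 m from the base axis. Payload 7 kg.
Tool frame: the origin (TCP) lies midway between the tips of the shut fingers; the grasp point (between the pads) lies ctrl.grasp_offset behind it (ctrl.grasp_offset is the distance from the TCP to the grasp point, in m); z points along the fingers, y is the line along which they close (so a half turn about z gives the same grasp; the last joint's range is limited). The gripper opens to 88 mm and grips with 3 to 60 N. Pads are 19 mm wide; open, the fingers measure 130 mm over their backs; the gripper's body (78 mm by 193 mm) begins 47 mm behind the grasp point.
Start: joints at [81.595, 20.546, 0.682, 0, -70.136, -16.507], TCP at [0.284, 0.612, 0.227] pointing down, gripper open.
Joint ranges: [-176.03, 176.03], [-82.01, 121.73], [-58.28, 71.71], [-173.87, 95.51], [-174.79, -0.11], [-173.66, 173.66]. Speed limits (degrees/s): [136.94, 136.94, 172.46, 180, 180, 180].

### API

Orientations are given as [roll, pitch, yaw] about the fixed x, y, z axes, in that order (R = Rz(yaw) Ry(pitch) Rx(roll)).
In Python, from plant import ctrl gives the robot as it stands. The module is installed in compiled form; this text tells all that it offers.
- The arm moves only by the tool send_rows, never from a script. Its argument "increments" is a list that holds one entry, the list of rows, each a list of 4 numbers: the shift along the world's x, y, z normalised to -1 to 1, where 1 is 0.2 m, then the turn about the world's z normalised to -1 to 1, where 1 is 1.5 rad. In form: [[[x, y, z, roll], ...]]. A call has 1 to 12 rows; each row is the pose to reach, as a shift and turn from the pose commanded when the call began; what a row does not reach only later rows make up. A row lasts 1/8 s, in which the tool goes at most 62.5 mm and 10.7 degrees, less where a joint would pass 70% of its speed; a pose out of reach is approached as far as the arm can. A call with a number of a shift or a turn outside -1 to 1 is refused whole. A call with a gripper value outside its range is refused whole. "jaw" is the opening, from 0 (shut) to 1 (fully open), set as the call begins (left out, the last holds). The fingers move at their own pace and stop on an object; the grip force is fixed at half the most. Time passes only in rows, so rows that repeat a pose let the fingers close. It gives the time, the measured TCP pose, the force, the opening and the grip force at its end, in the units of the state.
- ctrl.get_obs(): the state, without advancing time (a new reading comes with each control period).
- ctrl.snapshot(name): name is "scene" or "top" or "wrist"; returns the picture (400x640x3 uint8, red, green, blue); there is no depth.
- ctrl.calibration(name): a dict with "mtx" (3x3 intrinsics, pixels), "eye" and "attitude" of the camera in the world. Camera axes: x right, y up, looking along -z (the intrinsics and any distortion apply to the point x, -y, -z); pixel columns grow to the right and rows downward; lengths in m; the calibration is good to about 2 mm. A picture is of the moment at which its call begins: read the wrist's pose just before it. calibration takes no time and is no camera call; for the wrist camera it gives the pose at the moment of the call.
- ctrl.close_job(): hands the job in; it is judged then, once.
Trained networks look in the newest picture that a camera, given by its name, has taken for a name from the list of things; names that differ only in an ending like _2 or _b are one class to them, and where a whole thing is asked for, a point or a joint stands for the part that bears it (a point fixed in the world has none). Each returns a list of dicts, best first, with "conf" (0 to 1); they miss things now and then, are a little off and sometimes report something else, mostly with a low value. They report only what shows in the picture. A call takes as long as a camera call.
- ctrl.trace(thing, camera): "mask" (400x640 bool, what is visible of it) and "bbox" ([left, top, right, bottom] in pixels, round what is visible of it).
- ctrl.spot_point(thing, camera): "pixel" ([row, column] in pixels: a listed point, or the origin of a listed thing).
The state is a dict: "clock": time; "joint_pos": joint angles; "qvel": joint speeds; "tau": joint torques, N m; "tool_pos": TCP position; "orientation": TCP orientation; "force": force on the tool from outside, world axes, zero at the start; "moment": the same for the moment, N m; "opening": finger opening in m; "gripper_force": force on a finger pad.
Only numpy, scipy, OpenCV 4.12 (cv2) and the standard library are available. Lean on these libraries where they do the work, as an engineer would, in place of code of your own. Each camera call takes 0.05 s, during which the arm holds its last target. There are 200 camera calls.

### The job

Lay the blue circuit board, heatsink up, between the yellow guides of the open grey case without dropping it, and press it down on its two stiff black connectors until it sits fully home and level on the ledges. Then lower the case's lid fully shut without slamming it. Leave the other things on the table where they are.

Things in the scene. Friction and masses are not known exactly. Their poses are not given: they have to be found in the camera images.
- board: loose blue circuit board, 80 (x) x 120 (y) x 6 mm, 130 g, flat on the 3 mm thick grey work mat. Origin: centre of its underside, z up. Grip it by the black finned heatsink centred on its top: 34 mm (x) by 26 mm (y), from 6 to 31 mm above the underside. Other parts on it are 2 mm high. It may go in either way round.
- board_end_a (a point): point on the board's bare top face at its +y end, 42 mm from its middle, directly over one connector when the board is in place: a good spot to press
- board_end_b (a point): the same at the board's -y end, 42 mm from its middle, over the other connector
- case: fixed open-topped grey case, 170 (x) x 150 (y) x 55 mm high, walls 4 mm. Origin: centre of its underside, z up; the lid is hinged on its +x rim. Inside, yellow guides (tops 32 mm above the case's underside) bound a centred pocket of 88 mm (x) by 128 mm (y) for the board, its long side along y.
- case_seat (a point): centre of the pocket, level with the yellow ledges at its y ends (18 mm above the case's underside): where the board's origin belongs when home; axes as the case's. Black connectors (60 x 14 mm), 42 mm either side of it in y, stand 8 mm above the ledges and hold the board up; each sinks under about 5 N pressed over it and stays down.
- case_hinge (a point): middle of the lid's hinge line, on the case's +x rim 85 mm from its centre and 55 mm above its underside; the hinge line runs along the case's y
- case_lid (a joint): lid angle, rad: 0 shut, 1.57 upright, 1.9 widest; the hinge is stiff and the lid stays where it is left. About 2 N at its edge moves it.
- lid_edge (a point): middle of the lid's free edge, 170 mm from the hinge, halfway through the lid's thickness. The grey lid is 170 x 150 x 6 mm, with a yellow tab 13 mm long and 45 mm wide beyond this edge; shut, it covers the case and its top is 61 mm above the case's underside.
- wheel: bystander: wheel with black tyre and yellow hub, 66 mm across, 26 mm high, lying on the mat beyond the board; origin under its centre
- screwdriver: bystander: orange-handled screwdriver, 170 mm long, lying between mat and case; origin under its middle
- can: bystander: upright green drinks can, 66 mm across, 115 mm high; origin under its centre
- cup: bystander: upright white cup, 80 mm across, 90 mm high; origin under its centre
- pliers: bystander: red-handled pliers lying flat, about 150 mm long; origin at the joint, on the table
- tape: bystander: blue tape roll lying flat, 90 mm across, 20 mm high; origin under its centre

How it is judged (in metres and radians):
On the way, in this order (a step that is already met when the one before it is completed fails the run):
1. the board is pressed home and level in the pocket, both ends down on the ledges, while the lid is still open (horizontal distance between board and case_seat below 0.008 m and z of board_end_a in the frame of case_seat between 0.003 and 0.0085 m and z of board_end_b in the frame of case_seat between 0.003 and 0.0085 m and angle between the z axis of board and the z axis of case, either way round below 0.04 rad and angle between the y axis of board and the y axis of case, either way round below 0.12 rad and value of joint case_lid above 0.8 rad), for 0.2 s.
2. the lid is shut (value of joint case_lid below 0.05 rad), for 0.2 s.
At the end, for the whole second after the job is handed in: The board lies at rest in the case's pocket, its long side along the case's y (either way round, within 0.12 rad), its centre within 8 mm of the pocket's centre, heatsink up, both ends within 2.5 mm of lying on the ledges and level within 0.04 rad, and the lid is shut (below 0.05 rad) (horizontal distance between board and case_seat below 0.008 m and z of board_end_a in the frame of case_seat between 0.003 and 0.0085 m and z of board_end_b in the frame of case_seat between 0.003 and 0.0085 m and angle between the z axis of board and the z axis of case, either way round below 0.04 rad and angle between the y axis of board and the y axis of case, either way round below 0.12 rad and value of joint case_lid below 0.05 rad and linear speed of board below 0.02 m/s); the robot touches nothing.
It fails at once if the board is dropped (it moves faster than 0.7 m/s with no finger on it, as after a fall of 25 mm) (linear speed of board above 0.7 m/s and contact force between the fingers and board below 0.01 N).
It fails at once if the lid is slammed (closing faster than 2.5 rad/s within its last 0.3 rad) (value of joint case_lid below 0.3 rad and velocity of joint case_lid below -2.5 rad/s).
It fails at once if another thing on the table is moved by more than 30 mm (distance of any of wheel, screwdriver, can, cup, pliers, tape from where it was at the start of the episode above 0.03 m).
It also fails if it takes over 67 s, if anything falls off the work surface, if the arm or the gripper's body presses on something with over 40 N, if the wrist force passes 120 N, or if a joint passes its speed limit or range.

## Working session

There is one attempt and no reset: what is moved stays moved. The work goes in short steps, Python scripts to look and compute and a tool call to move; the robot and the scene stay as the last step left them, time stands still between calls to the robot, and variables do not carry over. Pictures are saved under pics/ and viewed, at most 10 in all, crops included, and the job is handed in when it is done.

Besides the shell and the picture viewer there is one more tool, called as name(argument=value, ...), one argument or row to a line, values as JSON. send_rows: Moves the arm, as the interface text tells. Its arguments: {"type":"object","properties":{"increments":{"type":"array"},"jaw":{"type":"number"}},"required":["increments"]}

```bash
mkdir -p pics; cat > h.py <<'E'
import numpy as np, cv2
from plant import ctrl
def snap(n,f=None):
    c=ctrl.calibration(n); im=ctrl.snapshot(n)
    if f: cv2.imwrite(f'pics/{f}.png',im[:,:,::-1])
    return c,im
def rot(c):
    A=np.array(c['attitude'],float)
    if A.shape==(3,3): return A
    from scipy.spatial.transform import Rotation as R
    return R.from_euler('xyz',A,degrees=True).as_matrix() if A.size==3 else None
def ray(c,row,col):
    K=np.array(c['mtx']); p=np.linalg.inv(K)@[col,row,1]
    d=rot(c)@[p[0],-p[1],-p[2]]
    return np.array(c['eye']),d/np.linalg.norm(d)
def atz(c,row,col,z):
    e,d=ray(c,row,col); return e+d*(z-e[2])/d[2]
def tri(rays):
    M=sum(np.eye(3)-np.outer(d,d) for e,d in rays); b=sum((np.eye(3)-np.outer(d,d))@e for e,d in rays)
    return np.linalg.solve(M,b)
def proj(c,P):
    q=rot(c).T@(np.array(P)-c['eye']); p=np.array(c['mtx'])@[q[0],-q[1],-q[2]]
    return p[1]/p[2],p[0]/p[2]
E
python3 - <<'E'
from h import *
np.set_printoptions(precision=4,suppress=True)
print(ctrl.get_obs()); print(ctrl.grasp_offset)
C={}
for n in('scene','top','wrist'):
    c,im=snap(n,n+'0'); C[n]=c; print(n,c)
    for t in('board','board_end_a','board_end_b','case_seat','case_hinge','lid_edge','case','wheel','screwdriver','can','cup'):
        r=ctrl.spot_point(t,n); print(t,[(np.round(x['pixel'],1).tolist(),round(x['conf'],2)) for x in r[:3]])
E
```

```text
{'clock': 0.0, 'joint_pos': array([ 81.5964,  20.5902,   0.6341,  -0.0187, -70.1384, -16.5076]), 'qvel': array([-0.0332,  0.0095,  0.1107,  0.0382, -0.0273, -0.0491]), 'tau': array([  0.0016, -58.2718,  29.305 ,   6.9974,   0.0067,  -0.0002]), 'tool_pos': array([0.2841, 0.6117, 0.2256]), 'orientation': array([179.9044,  -0.01  , -24.9176]), 'force': array([-0.9075, -0.3157, -0.5475]), 'moment': array([-0.0165,  0.0051,  0.004 ]), 'gripper_force': 0.0, 'opening': 0.08791527098730761}
0.0188
scene {'mtx': array([[363.6998,   0.    , 317.0438],
       [  0.    , 363.6998, 199.1157],
       [  0.    ,   0.    ,   1.    ]]), 'eye': array([0.8603, 0.7246, 0.7036]), 'attitude': array([ 51.8739,   0.1   , 154.523 ])}
board [([184.6, 305.8], 0.76), ([209.7, 346.1], 0.54)]
board_end_a [([179.0, 294.1], 0.77), ([185.2, 313.2], 0.6)]
board_end_b [([179.0, 294.1], 0.77), ([185.2, 313.2], 0.6)]
case_seat [([246.9, 344.9], 0.93), ([356.1, 367.4], 0.16)]
case_hinge [([248.1, 317.0], 0.78), ([193.6, 321.1], 0.57)]
lid_edge [([195.2, 320.1], 0.83)]
case [([254.5, 344.5], 0.55)]
wheel [([197.4, 257.6],
[... 463 characters left out ...]
, 369.6], 0.97), ([205.6, 392.7], 0.62), ([160.8, 255.0], 0.41)]
case_seat [([200.9, 264.0], 0.87)]
case_hinge [([167.0, 269.5], 0.96)]
lid_edge [([159.4, 256.1], 0.61)]
case [([200.8, 266.5], 0.63)]
wheel [([158.6, 383.1], 0.81)]
screwdriver [([229.8, 324.3], 0.72)]
can [([174.8, 457.2], 0.57), ([237.1, 169.9], 0.39)]
cup [([174.2, 180.3], 0.94)]
wrist {'mtx': array([[356.6705,   0.    , 316.8515],
       [  0.    , 356.6705, 201.8214],
       [  0.    ,   0.    ,   1.    ]]), 'eye': array([0.3602, 0.5777, 0.3836]), 'attitude': array([ -17.7201,   -0.0554, -114.9084])}
board []
board_end_a []
board_end_b []
case_seat []
case_hinge []
lid_edge []
case []
wheel []
screwdriver []
can []
cup []
```

View pics/scene0.png

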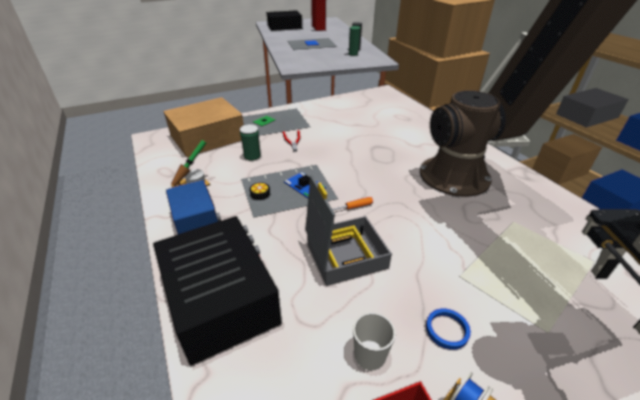

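View pics/top0.png

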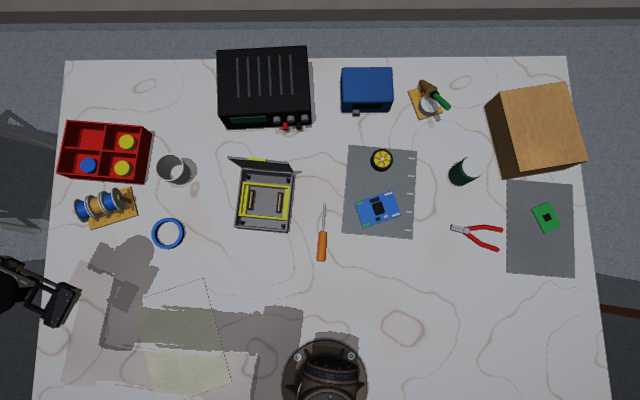

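```bash
python3 - <<'E'
from h import *
np.set_printoptions(precision=4,suppress=True)
s=ctrl.calibration('scene');t=ctrl.calibration('top')
for n,a,b in[('board',(184.6,305.8),(207.2,377.5)),('endA',(179,294.1),(211.1,369.6)),('endA2',(179,294.1),(205.6,392.7)),('endB',(185.2,313.2),(205.6,392.7)),('seat',(246.9,344.9),(200.9,264)),('hinge',(248.1,317),(167,269.5)),('lid',(195.2,320.1),(159.4,256.1)),('case',(254.5,344.5),(200.8,266.5))]:
    r=[ray(s,*a),ray(t,*b)];p=tri(r)
    print(n,p,[np.linalg.norm(np.cross(p-e,d)).round(4) for e,d in r])
E
```

```text
board [ 0.4838 -0.1662  0.0073] [np.float64(0.0054), np.float64(0.0054)]
endA [ 0.4962 -0.1539  0.0343] [np.float64(0.0254), np.float64(0.0254)]
endA2 [ 0.4958 -0.2177 -0.0013] [np.float64(0.0024), np.float64(0.0024)]
endB [ 0.469  -0.2    -0.0129] [np.float64(0.0314), np.float64(0.0314)]
seat [0.5115 0.1623 0.031 ] [np.float64(0.0028), np.float64(0.0028)]
hinge [0.5967 0.1498 0.0558] [np.float64(0.0083), np.float64(0.0083)]
lid [0.5831 0.1584 0.2195] [np.float64(0.0008), np.float64(0.0008)]
case [0.5137 0.1604 0.0028] [np.float64(0.0003), np.float64(0.0003)]
```

Scene: the board lies near the (378,208) top pixel, the case near (265,200) with its lid upright, and the screwdriver lies between them at (322,235). The lower-confidence board detections are other objects. I'll raise the arm and move it over to the board.

send_rows(
  increments=[
    [[0.15,-0.1,0.2,0.1],[0.4,-0.35,0.45,0.2],[0.65,-0.6,0.6,0.3],[0.85,-0.85,0.7,0.4],[1,-1,0.7,0.48],[1,-1,0.7,0.48]],
  ],
  jaw=1,
)

```text
clock: 2.55
tool_pos: [0.4864, 0.4097, 0.368]
orientation: [-180.0, -0.1, 16.3]
force: [-0.4, -0.1, -0.4]
opening: 0.0873
gripper_force: 0.0
```

send_rows(
  increments=[
    [[0,-0.25,0,0],[0,-0.5,0,0],[0,-0.75,0,0],[0,-1,0,0]],
  ],
)

```text
clock: 3.05
tool_pos: [0.4839, 0.2109, 0.3664]
orientation: [-180.0, 0.0, 16.3]
force: [0.2, -0.0, 0.0]
opening: 0.0875
gripper_force: 0.0
```

send_rows(
  increments=[
    [[0,-0.25,0,0],[0,-0.5,0,0],[0,-0.75,0,0],[0,-1,0,0]],
  ],
)

```text
clock: 3.55
tool_pos: [0.484, 0.011, 0.3666]
orientation: [-180.0, -0.0, 16.3]
force: [1.9, -0.2, 0.1]
opening: 0.0874
gripper_force: 0.0
```

send_rows(
  increments=[
    [[0,-0.25,0,0],[0,-0.5,-0.2,0],[0,-0.75,-0.5,0],[0,-0.9,-0.7,0],[0,-0.9,-0.7,0],[0,-0.9,-0.7,0]],
  ],
)

```text
clock: 4.3
tool_pos: [0.4847, -0.1679, 0.2268]
orientation: [180.0, 0.0, 16.3]
force: [0.6, -0.2, 1.1]
opening: 0.0875
gripper_force: 0.0
```

```bash
python3 - <<'E'
from h import *
np.set_printoptions(precision=4,suppress=True)
o=ctrl.get_obs();print(o['clock'],o['tool_pos'],o['orientation'],o['force'])
c,im=snap('wrist','w1');print(c['eye'],c['attitude'])
for t in('board','board_end_a'):
    r=ctrl.spot_point(t,'wrist');print(t,[(x['pixel'],x['conf'],atz(c,*x['pixel'],.003 if t=='board' else .009)) for x in r[:3]])
E
```

```text
4.3 [ 0.4847 -0.1679  0.2268] [179.9839   0.012   16.2903] [ 0.6135 -0.1941  1.1329]
[ 0.565  -0.1443  0.3839] [-17.7624  -0.0381 -73.7056]
board [([167.7, 315.2], 0.97, array([ 0.4848, -0.1661,  0.003 ]))]
board_end_a [([173.4, 355.3], 0.78, array([ 0.4922, -0.2089,  0.009 ])), ([171.3, 273.4], 0.61, array([ 0.4697, -0.1237,  0.009 ]))]
```

View pics/w1.png

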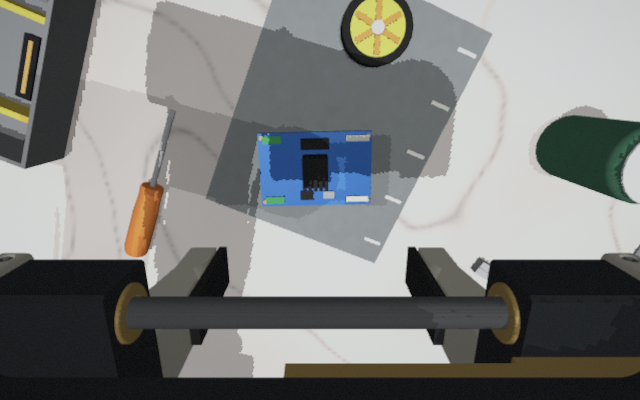

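The wrist view shows the board squarely ahead at (315,168), with the heatsink up and nearly aligned with the tool. I'll refine its position from the mask, then from a second height.

send_rows(
  increments=[
    [[-0.02,0.01,-0.2,-0.01],[-0.02,0.01,-0.4,-0.01],[-0.02,0.01,-0.5,-0.01],[-0.02,0.01,-0.5,-0.01]],
  ],
)

```text
clock: 4.95
tool_pos: [0.4802, -0.165, 0.1264]
orientation: [-180.0, 0.1, 15.6]
force: [-0.1, 0.3, 0.7]
opening: 0.0876
gripper_force: 0.0
```

```bash
cat >> h.py <<'E'
def rect(m,c,z):
    m=m.astype(np.uint8); k,_=cv2.findContours(m,0,2); k=max(k,key=cv2.contourArea)[:,0]
    p=np.array([atz(c,y,x,z)[:2]*1000 for x,y in k],np.float32)
    (cx,cy),(w,h),_=r=cv2.minAreaRect(p); b=cv2.boxPoints(r); e=[b[1]-b[0],b[2]-b[1]]; e=max(e,key=np.linalg.norm)
    return cx,cy,w,h,(np.degrees(np.arctan2(-e[0],e[1]))+90)%180-90
E
python3 - <<'E'
from h import *
np.set_printoptions(precision=4,suppress=True)
o=ctrl.get_obs();print(o['clock'],o['tool_pos'],o['orientation'],o['force'])
c,im=snap('wrist','w2');print(c['eye'],c['attitude'])
for t in('board','board_end_a'):
    r=ctrl.spot_point(t,'wrist');print(t,[(x['pixel'],x['conf'],atz(c,*x['pixel'],.003 if t=='board' else .009)) for x in r[:3]])
r=ctrl.trace('board','wrist')[0];print(r['conf'],r['bbox'],rect(r['mask'],c,.009))
g=cv2.inRange(im,(0,0,0),(45,45,45));g[260:]=0;g[:, :200]=0;g[:,440:]=0
n,l,s,ce=cv2.connectedComponentsWithStats(g)
for i in range(1,n):
    if s[i][4]>150: print(s[i],ce[i])
cv2.imwrite('pics/w2c.png',cv2.resize(im[60:320,170:490,::-1],None,fx=2,fy=2))
E
```

```text
4.95 [ 0.4802 -0.165   0.1264] [-179.9842    0.0579   15.555 ] [-0.0507  0.3222  0.7298]
[ 0.561  -0.1425  0.2834] [-17.8057  -0.0065 -74.4456]
board [([189.1, 319.5], 0.81, array([ 0.4853, -0.1659,  0.003 ]))]
board_end_a [([195.5, 266.1], 0.75, array([ 0.4703, -0.1255,  0.009 ])), ([192.5, 372.5], 0.6, array([ 0.4956, -0.2071,  0.009 ]))]
0.86 [240.3, 137.4, 397.9, 241.1] (484.7815856933594, -165.63674926757812, 81.9725112915039, 120.99659729003906, np.float32(17.664383))
[ 353    0   87   53 1411] [386.4564  31.5819]
[300 151  38  16 537] [318.2439 158.1564]
[ 301  172   36   57 1653] [319.1506 196.6171]
```

View pics/w2c.png

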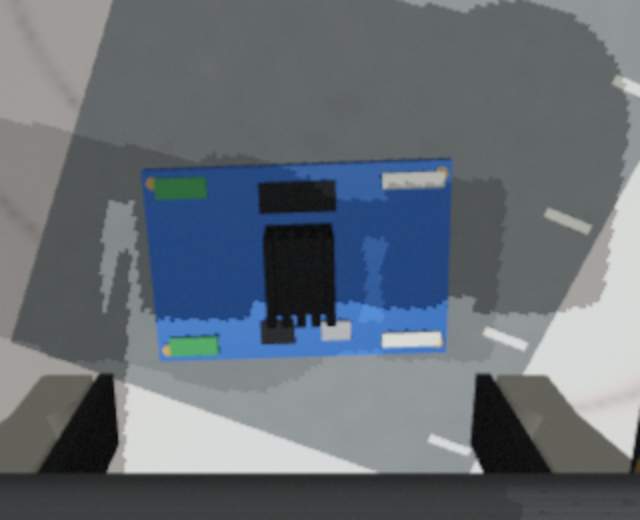

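The board centre is about (0.4845,-0.166) with yaw about 17.5°, and both heights agree. The heatsink is at crop (300,275). I'll descend and grip.

send_rows(
  increments=[
    [[0.02,-0.005,-0.2,0.022],[0.02,-0.005,-0.4,0.022],[0.02,-0.005,-0.52,0.022],[0.02,-0.005,-0.565,0.022],[0.02,-0.005,-0.565,0.022]],
  ],
)

```text
clock: 5.78
tool_pos: [0.4849, -0.1668, 0.0141]
orientation: [180.0, -0.0, 17.4]
force: [0.3, -0.3, -0.2]
opening: 0.0879
gripper_force: 0.0
```

send_rows(
  increments=[
    [[0,0,0,0],[0,0,0,0],[0,0,0,0],[0,0,0,0],[0,0,0,0],[0,0,0,0],[0,0,0,0],[0,0,0,0]],
  ],
  jaw=0,
)

```text
clock: 6.78
tool_pos: [0.4843, -0.1668, 0.0135]
orientation: [-180.0, 0.0, 17.4]
force: [-1.6, 0.1, -0.1]
opening: 0.0259
gripper_force: 30.0
```

Gripped at 25.9 mm, which matches the heatsink. I'll lift, then check the joints to choose which way round to turn. The wrist camera should stay away from the upright lid.

send_rows(
  increments=[
    [[0,0,0.1,0],[0,0,0.3,0],[0,0,0.6,0],[0,0,0.9,0],[0,0,1,0]],
  ],
)

```text
clock: 7.4
tool_pos: [0.4858, -0.167, 0.2177]
orientation: [179.9, -0.3, 17.4]
force: [-1.3, -0.6, -1.1]
opening: 0.0257
gripper_force: 30.0
```

```bash
python3 - <<'E'
from h import *
np.set_printoptions(precision=4,suppress=True)
o=ctrl.get_obs();print(o['clock'],o['tool_pos'],o['orientation'],o['force'],o['joint_pos'],o['opening'])
E
```

```text
7.4 [ 0.4858 -0.167   0.2177] [179.8743  -0.3301  17.3932] [-1.2769 -0.6197 -1.097 ] [  2.9837   5.4251 -20.4201   0.0441 -63.8038 104.3898] 0.025727382273454155
```

send_rows(
  increments=[
    [[-0.02,0.1,0,-0.12],[-0.04,0.2,0,-0.24],[-0.06,0.3,0.02,-0.36],[-0.08,0.4,0.04,-0.48],[-0.1,0.5,0.06,-0.6],[-0.12,0.6,0.08,-0.72],[-0.15,0.7,0.1,-0.84],[-0.18,0.8,0.1,-0.95],[-0.2,0.8,0.1,-1]],
  ],
)

```text
clock: 8.52
tool_pos: [0.4439, -0.0059, 0.2334]
orientation: [180.0, 0.0, -68.7]
force: [0.5, 0.1, -0.4]
opening: 0.0253
gripper_force: 30.0
```

send_rows(
  increments=[
    [[0,0.08,0,-0.12],[0,0.15,0,-0.24],[0,0.25,0,-0.36],[0,0.35,0,-0.48],[0,0.45,0,-0.6],[0,0.55,0,-0.72],[0,0.65,0,-0.84],[0,0.75,0,-0.95],[0,0.84,0,-1],[0,0.84,0,-1]],
  ],
)

```text
clock: 9.78
tool_pos: [0.4441, 0.1619, 0.2332]
orientation: [180.0, -0.0, -154.4]
force: [-0.2, -0.8, -1.4]
opening: 0.0258
gripper_force: 30.0
```

send_rows(
  increments=[
    [[0,0,0,-0.12],[0,0,0,-0.23],[0,0,0,-0.28],[0,0,0,-0.28],[0,0,0,-0.28]],
  ],
)

```text
clock: 10.4
tool_pos: [0.4442, 0.1608, 0.2335]
orientation: [-180.0, -0.0, -178.5]
force: [-0.3, 0.6, -1.3]
opening: 0.0254
gripper_force: 30.0
```

```bash
python3 - <<'E'
from h import *
np.set_printoptions(precision=4,suppress=True)
o=ctrl.get_obs();print(o['clock'],o['tool_pos'],o['orientation'],o['force'],o['joint_pos'],o['opening'])
c,im=snap('wrist','w3');print(c['eye'],c['attitude'])
for t,z in(('case_seat',.018),('case_hinge',.055),('lid_edge',.22),('case',0),('board',.22)):
    r=ctrl.spot_point(t,'wrist');print(t,[(x['pixel'],x['conf'],atz(c,*x['pixel'],z)) for x in r[:3]])
for cam in('top','scene'):
    c,im=snap(cam)
    for t,z in(('case_seat',.018),('case_hinge',.055)):
        r=ctrl.spot_point(t,cam);print(cam,t,[(x['pixel'],x['conf'],atz(c,*x['pixel'],z)) for x in r[:2]])
E
```

```text
10.4 [0.4442 0.1608 0.2335] [-179.9976   -0.0089 -178.4662] [-0.3448  0.64   -1.2784] [  43.8479    0.8008  -23.2286   -0.0046  -65.9788 -132.3122] 0.025377569245000193
[0.3624 0.1589 0.3906] [-17.6287   0.0393  91.5406]
case_seat []
case_hinge []
lid_edge [([139.4, 165.9], 0.42, array([0.3874, 0.0877, 0.22  ]))]
case []
board [([256.3, 312.9], 0.97, array([0.4468, 0.159 , 0.22  ]))]
top case_seat [([201.1, 262.6], 0.83, array([0.5108, 0.1697, 0.018 ])), ([168.8, 268.2], 0.63, array([0.6079, 0.1538, 0.018 ]))]
top case_hinge [([168.0, 267.7], 0.66, array([0.6011, 0.1507, 0.055 ]))]
scene case_seat [([247.6, 346.2], 0.76, array([0.5051, 0.1534, 0.018 ]))]
scene case_hinge [([250.5, 314.8], 0.83, array([0.5984, 0.1596, 0.055 ]))]
```

View pics/w3.png

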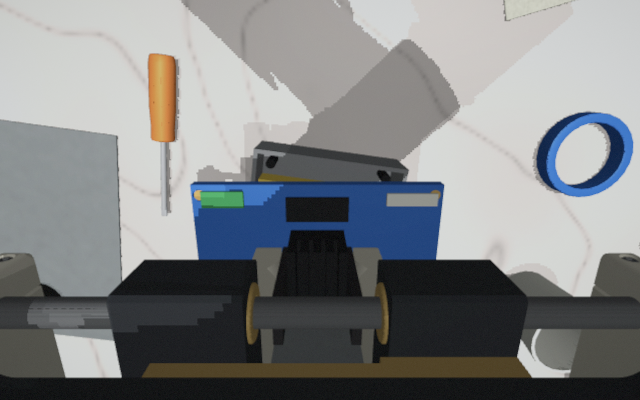

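The wrist camera (image up = -x) only sees the case's near rim at about (330,160); the held board hides the rest. I'll go higher and pass over the lid so the camera looks down into the pocket.

send_rows(
  increments=[
    [[0,0,0.2,0],[0.1,0,0.4,0],[0.35,0,0.45,0],[0.6,0,0.45,0],[0.8,0,0.45,0],[0.9,0,0.45,0],[0.9,0,0.45,0],[0.9,0,0.45,0]],
  ],
)

```text
clock: 12.0
tool_pos: [0.6239, 0.1611, 0.3233]
orientation: [-180.0, -0.0, -178.6]
force: [0.2, -0.7, -0.8]
opening: 0.0257
gripper_force: 30.0
```

```bash
python3 - <<'E'
from h import *
np.set_printoptions(precision=4,suppress=True)
o=ctrl.get_obs();print(o['clock'],o['tool_pos'],o['orientation'],o['force'],o['opening'])
c,im=snap('wrist','w4');print(c['eye'],c['attitude'])
for t,z in(('case_seat',.018),('case_hinge',.055),('lid_edge',.22),('case',0),('board',.297)):
    r=ctrl.spot_point(t,'wrist');print(t,[(x['pixel'],x['conf'],atz(c,*x['pixel'],z)) for x in r[:3]])
h=cv2.cvtColor(im,cv2.COLOR_RGB2HSV); y=cv2.inRange(h,(22,120,70),(35,255,255)); y[250:]=0
n,l,s,ce=cv2.connectedComponentsWithStats(y)
for i in range(1,n):
    if s[i][4]>100: print(s[i],ce[i])
E
```

```text
12.0 [0.6239 0.1611 0.3233] [-179.9888   -0.032  -178.5806] [ 0.1634 -0.6546 -0.8225] 0.025746209282036876
[0.5422 0.1594 0.4804] [-17.6045   0.0476  91.4217]
case_seat [([59.7, 321.6], 0.81, array([0.5088, 0.164 , 0.018 ]))]
case_hinge [([134.1, 315.4], 0.68, array([0.5934, 0.1586, 0.055 ]))]
lid_edge [([142.8, 311.2], 0.81, array([0.5799, 0.156 , 0.22  ])), ([141.3, 514.0], 0.67, array([0.5751, 0.3033, 0.22  ]))]
case [([64.0, 322.0], 0.6, array([0.5125, 0.1648, 0.    ]))]
board []
[ 263    4  128  109 3364] [330.3442  49.8888]
[ 27 135  42  39 863] [ 47.6616 153.8575]
[293 138  53  15 432] [319.9676 145.1736]
[629 144  11  30 189] [635.672  161.3968]
[607 198  33  33 767] [623.3416 214.7692]
```

View pics/w4.png

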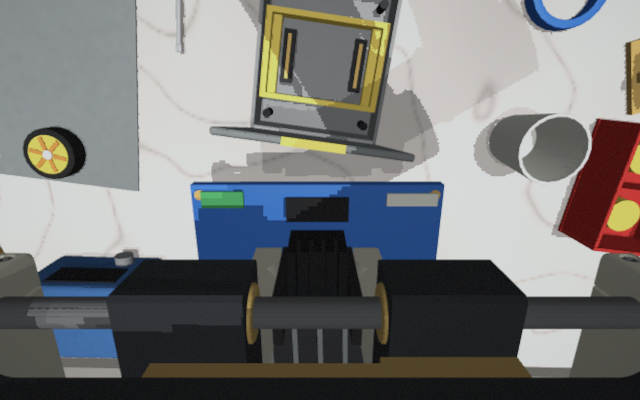

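```bash
python3 - <<'E'
from h import *
np.set_printoptions(precision=4,suppress=True)
c=ctrl.calibration('wrist'); im=cv2.imread('pics/w4.png')[:,:,::-1]; o=ctrl.get_obs()['tool_pos']
h=cv2.cvtColor(im,cv2.COLOR_RGB2HSV); y=cv2.inRange(h,(22,120,70),(35,255,255)); y[118:]=0;y[:,:250]=0;y[:,400:]=0
y=cv2.morphologyEx(y,cv2.MORPH_CLOSE,np.ones((3,3)))
print('outer',rect(y>0,c,.032))
for z in(.018,.032):
  k,hh=cv2.findContours(y,cv2.RETR_CCOMP,2)
  for q in k:
    if cv2.contourArea(q)>300:
        p=np.array([atz(c,b,a,z)[:2]*1000 for a,b in q[:,0]],np.float32); print(z,cv2.minAreaRect(p),cv2.contourArea(q))
# edges
for name,px in(('conn L',(288,55)),('conn R',(357,66)),('hinge mid',(320,142)),('lid L end',(212,131)),('lid R end',(412,157))):
    print(name,[atz(c,px[1],px[0],z) for z in(.026,.22)])
# board near edge in hand
zt=o[2]-.0045
for px in((192,183),(442,183),(317,183)): print(atz(c,px[1],px[0],zt)-o)
E
```

```text
outer (510.7918701171875, 165.32192993164062, 142.68028259277344, 99.79864501953125, np.float32(-6.5038147))
0.018 ((509.8196105957031, 165.50421142578125), (147.12716674804688, 102.90906524658203), 83.49617767333984) 3361.0
0.032 ((510.7918701171875, 165.32192993164062), (142.68028259277344, 99.79864501953125), 83.49617004394531) 3361.0
conn L [array([0.5055, 0.1243, 0.026 ]), array([0.5211, 0.1393, 0.22  ])]
conn R [array([0.5156, 0.2067, 0.026 ]), array([0.5269, 0.1866, 0.22  ])]
hinge mid [array([0.6071, 0.1651, 0.026 ]), array([0.5794, 0.1627, 0.22  ])]
lid L end [array([0.5968, 0.0287, 0.026 ]), array([0.5734, 0.0844, 0.22  ])]
lid R end [array([0.6234, 0.284 , 0.026 ]), array([0.5887, 0.231 , 0.22  ])]
[-0.0382 -0.0591 -0.0045]
[-0.0412  0.0577 -0.0045]
[-0.0397 -0.0007 -0.0045]
```

Pocket: centre (0.5107,0.165), yaw -6.7°. The connectors at pixels (288,55) and (357,66) agree. The board is centred in the grip. I'll move over the pocket.

send_rows(
  increments=[
    [[-0.15,0,0,-0.04],[-0.35,0.01,0,-0.08],[-0.5,0.02,0,-0.094],[-0.567,0.02,-0.1,-0.094],[-0.567,0.02,-0.3,-0.094],[-0.567,0.02,-0.5,-0.094],[-0.567,0.02,-0.7,-0.094],[-0.567,0.02,-0.9,-0.094],[-0.567,0.02,-1,-0.094],[-0.567,0.02,-1,-0.094],[-0.567,0.02,-1,-0.094]],
  ],
)

```text
clock: 13.68
tool_pos: [0.5116, 0.1656, 0.1248]
orientation: [179.9, 0.1, 173.4]
force: [0.6, -0.2, -1.3]
opening: 0.0257
gripper_force: 30.0
```

```bash
python3 - <<'E'
from h import *
np.set_printoptions(precision=4,suppress=True)
o=ctrl.get_obs();print(o['clock'],o['tool_pos'],o['orientation'],o['force'],o['opening'])
c,im=snap('wrist','w5')
h=cv2.cvtColor(im,cv2.COLOR_RGB2HSV); y=cv2.inRange(h,(22,120,70),(35,255,255)); y[250:]=0
n,l,s,ce=cv2.connectedComponentsWithStats(y)
for i in range(1,n):
    if s[i][4]>100: print(s[i],ce[i])
E
```

```text
13.675 [0.5116 0.1656 0.1248] [179.9479   0.084  173.3712] [ 0.6096 -0.1828 -1.3447] 0.0257025443424819
[ 214  131  204   50 4662] [317.5751 149.456 ]
```

View pics/w5.png

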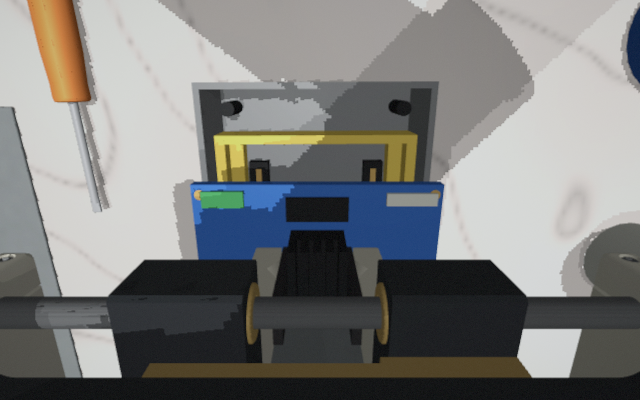

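Board and pocket are lined up: guides at columns 216–416, board at 191–443, both centred on about 317. I'll lower to just above the connectors.

send_rows(
  increments=[
    [[-0.004,-0.003,-0.12,0],[-0.004,-0.003,-0.24,0],[-0.004,-0.003,-0.34,0],[-0.004,-0.003,-0.39,0],[-0.004,-0.003,-0.41,0],[-0.004,-0.003,-0.425,0],[-0.004,-0.003,-0.435,0],[-0.004,-0.003,-0.435,0]],
  ],
)

```text
clock: 14.72
tool_pos: [0.5103, 0.1646, 0.0368]
orientation: [180.0, 0.0, 173.3]
force: [-0.3, 0.0, -1.7]
opening: 0.0256
gripper_force: 30.0
```

```bash
python3 - <<'E'
from h import *
np.set_printoptions(precision=4,suppress=True)
o=ctrl.get_obs();print(o['clock'],o['tool_pos'],o['orientation'],o['force'],o['moment'],o['opening'])
c,im=snap('wrist','w6');sx,sy=.5107,.165;a=np.radians(-6.7)
from itertools import product
for lx in(-.044,-.049): print(lx,proj(c,[sx+lx*np.cos(a),sy+lx*np.sin(a),.032]))
h=cv2.cvtColor(im,cv2.COLOR_RGB2HSV); y=cv2.inRange(h,(22,120,70),(35,255,255)); 
for col in(300,317,335):
    r=np.where(y[:250,col])[0]; print(col,r.min() if len(r) else None,r.max() if len(r) else None)
    b=np.where(cv2.inRange(h,(100,120,60),(125,255,255))[:250,col])[0]; print('blue',b[:1])
E
```

```text
14.725 [0.5103 0.1646 0.0368] [179.9825   0.0177 173.3402] [-0.3335  0.0038 -1.6597] [ 0.0116 -0.1612 -0.0488] 0.025599563778213128
-0.044 (np.float64(174.81559243754745), np.float64(317.107932621266))
-0.049 (np.float64(164.22703294027696), np.float64(317.1192194869985))
300 153 174
blue [182]
317 153 174
blue [182]
335 152 174
blue [182]
```

Still aligned, with a gap of about 4 mm at the near guide as predicted. I'll press gently through the grip.

send_rows(
  increments=[
    [[0,0,-0.01,0],[0,0,-0.02,0],[0,0,-0.03,0],[0,0,-0.036,0],[0,0,-0.042,0],[0,0,-0.042,0],[0,0,-0.042,0]],
  ],
)

```text
clock: 15.65
tool_pos: [0.5104, 0.1647, 0.0289]
orientation: [180.0, 0.0, 173.4]
force: [-1.4, -0.6, 5.4]
opening: 0.026
gripper_force: 30.0
```

send_rows(
  increments=[
    [[0,0,0.005,0],[0,0,0.01,0],[0,0,0.01,0],[0,0,0.01,0],[0,0,0.01,0],[0,0,0.01,0],[0,0,0.01,0]],
  ],
  jaw=0.7,
)

```text
clock: 16.52
tool_pos: [0.5101, 0.1645, 0.0301]
orientation: [-180.0, -0.0, 173.3]
force: [-0.8, 0.2, -0.3]
opening: 0.0612
gripper_force: 0.0
```

send_rows(
  increments=[
    [[0,0,-0.01,0],[0,0,-0.02,0],[0,0,-0.025,0],[0,0,-0.03,0],[0,0,-0.035,0],[0,0,-0.038,0],[0,0,-0.038,0]],
  ],
)

```text
clock: 17.4
tool_pos: [0.5101, 0.1645, 0.0242]
orientation: [180.0, 0.0, 173.4]
force: [-7.6, -1.0, 19.8]
opening: 0.0613
gripper_force: 9.9
```

Hard stop at TCP z 0.0242 (home is 0.024) with 20 N. I'll retreat up and over the lid to check from above.

send_rows(
  increments=[
    [[0,0,0.1,0],[0,0,0.35,0],[0,0,0.65,0],[0,0,0.9,0],[0,0,1,0]],
  ],
)

```text
clock: 18.02
tool_pos: [0.5112, 0.1652, 0.2262]
orientation: [179.8, 0.2, 173.4]
force: [1.1, -0.1, -0.7]
opening: 0.0616
gripper_force: 0.0
```

send_rows(
  increments=[
    [[0,0,0.3,0],[0.2,-0.02,0.5,0],[0.45,-0.04,0.55,0],[0.65,-0.05,0.55,0],[0.75,-0.05,0.55,0],[0.75,-0.05,0.55,0]],
  ],
  jaw=0,
)

```text
clock: 18.77
tool_pos: [0.661, 0.1543, 0.3308]
orientation: [-179.9, -0.1, 173.3]
force: [-1.4, -0.2, -1.2]
opening: 0.0068
gripper_force: 0.0
```

```bash
python3 - <<'E'
from h import *
np.set_printoptions(precision=4,suppress=True)
o=ctrl.get_obs();print(o['clock'],o['tool_pos'],o['orientation'],o['force'],o['opening'])
c,im=snap('wrist','w7')
for t,z in(('board',.018),('board_end_a',.024),('case_seat',.018),('case_hinge',.055),('lid_edge',.22)):
    r=ctrl.spot_point(t,'wrist');print(t,[(x['pixel'],x['conf'],atz(c,*x['pixel'],z)) for x in r[:3]])
r=ctrl.trace('board','wrist')
for x in r[:2]: print(x['conf'],x['bbox'],rect(x['mask'],c,.024))
cv2.imwrite('pics/w7c.png',cv2.resize(im[:260,180:500,::-1],None,fx=2,fy=2))
E
```

```text
18.775 [0.661  0.1543 0.3308] [-179.9273   -0.1166  173.2811] [-1.3553 -0.1714 -1.2315] 0.006802271780811882
board [([28.7, 311.0], 0.79, array([0.5105, 0.1646, 0.018 ]))]
board_end_a [([30.8, 348.0], 0.72, array([0.5188, 0.2079, 0.024 ])), ([30.1, 272.3], 0.66, array([0.5075, 0.1189, 0.024 ]))]
case_seat []
case_hinge [([105.0, 311.4], 0.87, array([0.5968, 0.1552, 0.055 ])), ([157.4, 71.4], 0.22, array([ 0.624 , -0.1448,  0.055 ]))]
lid_edge [([89.1, 306.0], 0.93, array([0.579 , 0.1562, 0.22  ]))]
0.98 [257.9, 0.0, 364.2, 67.2] (516.1937255859375, 163.10015869140625, 120.80742645263672, 70.3939208984375, np.float32(-6.724205))
0.68 [200.5, 82.0, 413.4, 109.6] (586.8018188476562, 150.9913330078125, 259.79168701171875, 30.06170654296875, np.float32(-5.8018265))
```

View pics/w7c.png

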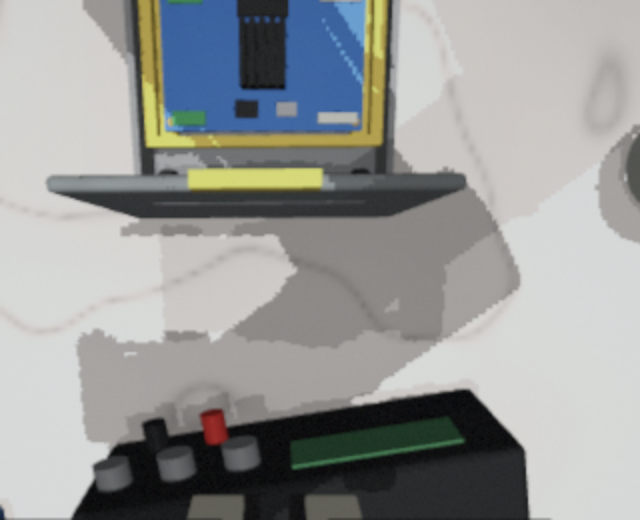

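The board sits home inside the guides (crop (262,60)), and its footprint fits z = 0.024. The black instrument box stands behind the lid, so I need the clearance there.

```bash
python3 - <<'E'
from h import *
np.set_printoptions(precision=4,suppress=True)
c=ctrl.calibration('wrist');t=ctrl.calibration('top')
for px in((237,222),(330,209),(415,196)): print('foot',atz(c,px[1],px[0],0))
for px in((222,129),(310,122)): print('top foot',atz(t,px[1],px[0],0))
s=ctrl.calibration('scene')
# front top edge corners: scene (237,220),(278,292)? ; top cam (219,118),(312,112)
for a,b in(((220,237),(114,312)),((297,277),(118,219))): print('box top',tri([ray(s,*a),ray(t,*b)]))
h=np.array([.595,.155,.055])
for r_,cc,z in((89.1,306,.22),): 
    for zz in(.215,.22,.225): p=atz(c,r_,cc,zz); d=(p-h)@[np.cos(np.radians(-6.7)),np.sin(np.radians(-6.7)),0]; print(zz,p,d,np.degrees(np.arctan2(zz-.055,-d)))
print(ctrl.get_obs()['joint_pos'])
E
```

```text
foot [ 0.7509  0.0263 -0.    ]
foot [0.7466 0.1641 0.    ]
foot [0.741  0.2874 0.    ]
top foot [0.74   0.2981 0.    ]
top foot [0.759  0.0276 0.    ]
box top [0.7468 0.02   0.0994]
box top [0.7382 0.2823 0.0996]
0.215 [0.578  0.1565 0.215 ] -0.017078572012628586 83.90725655196259
0.22 [0.578  0.1566 0.22  ] -0.0170917844764276 84.08601907799572
0.225 [0.578  0.1568 0.225 ] -0.01710499694022672 84.25437184252365
[  29.6459   18.3641   11.1238   -0.0006  -82.7021 -126.2738]
```

send_rows(
  increments=[
    [[-0.1,-0.01,-0.1,0],[-0.15,-0.015,-0.35,0],[-0.155,-0.015,-0.55,0],[-0.155,-0.015,-0.68,0],[-0.155,-0.015,-0.68,0]],
  ],
)

```text
clock: 19.75
tool_pos: [0.6277, 0.1512, 0.195]
orientation: [-179.9, -0.2, 173.4]
force: [0.2, 0.1, 0.8]
opening: 0.0002
gripper_force: 0.0
```

```bash
python3 - <<'E'
from h import *
o=ctrl.get_obs();p=o['tool_pos'];print(o['clock'],p,o['force'],o['opening'])
h=np.array([.595,.155,.055]);u=np.array([np.cos(np.radians(-6.7)),np.sin(np.radians(-6.7)),0]);r=.14
def T(th):
    t=np.radians(th); return h+u*(-r*np.cos(t)+.006*np.sin(t)+.0095)+[0,0,r*np.sin(t)+.006*np.cos(t)]
q=p
for k in((84,80,76,72,68,64,60,56,52,48,45),(42,38,34,30,27,24,21,18,16,14,12),(10,8,6,5,4,3,2,1,0,-1,-2)):
    print([(round(a,3)+0.).tolist() if 0 else [round(float(x),3) for x in a] for a in[(T(t)-q)/.2 for t in k]]); q=T(k[-1])
E
```

```text
19.75 [0.62774374 0.15122094 0.19499331] [0.2029145  0.12508399 0.80600303] 0.00017471669724330725
[[-0.16, 0.018, -0.001], [-0.208, 0.024, -0.005], [-0.256, 0.03, -0.014], [-0.303, 0.035, -0.025], [-0.349, 0.041, -0.04], [-0.395, 0.046, -0.058], [-0.438, 0.051, -0.079], [-0.481, 0.056, -0.103], [-0.521, 0.061, -0.13], [-0.56, 0.065, -0.16], [-0.587, 0.069, -0.184]]
[[-0.026, 0.003, -0.026], [-0.059, 0.007, -0.062], [-0.089, 0.01, -0.1], [-0.117, 0.014, -0.14], [-0.135, 0.016, -0.172], [-0.152, 0.018, -0.204], [-0.168, 0.02, -0.237], [-0.181, 0.021, -0.271], [-0.19, 0.022, -0.294], [-0.197, 0.023, -0.318], [-0.203, 0.024, -0.341]]
[[-0.006, 0.001, -0.024], [-0.01, 0.001, -0.048], [-0.014, 0.002, -0.072], [-0.016, 0.002, -0.084], [-0.018, 0.002, -0.096], [-0.019, 0.002, -0.108], [-0.02, 0.002, -0.12], [-0.021, 0.002, -0.133], [-0.021, 0.003, -0.145], [-0.022, 0.003, -0.157], [-0.022, 0.003, -0.169]]
```

send_rows(
  increments=[
    [[-0.1,0.01,0,0],[-0.16,0.018,0,0],[-0.21,0.024,-0.005,0],[-0.256,0.03,-0.014,0],[-0.303,0.035,-0.025,0],[-0.349,0.041,-0.04,0],[-0.395,0.046,-0.058,0],[-0.438,0.051,-0.079,0],[-0.481,0.056,-0.103,0],[-0.521,0.061,-0.13,0],[-0.56,0.065,-0.16,0],[-0.587,0.069,-0.184,0]],
  ],
)

```text
clock: 21.25
tool_pos: [0.511, 0.1653, 0.1593]
orientation: [-180.0, -0.0, 173.3]
force: [0.4, -1.7, 0.3]
opening: 0.0005
gripper_force: 0.5
```

send_rows(
  increments=[
    [[-0.026,0.003,-0.026,0],[-0.059,0.007,-0.062,0],[-0.089,0.01,-0.1,0],[-0.117,0.014,-0.14,0],[-0.135,0.016,-0.172,0],[-0.152,0.018,-0.204,0],[-0.168,0.02,-0.237,0],[-0.181,0.021,-0.271,0],[-0.19,0.022,-0.294,0],[-0.197,0.023,-0.318,0],[-0.203,0.024,-0.341,0]],
  ],
)

```text
clock: 22.62
tool_pos: [0.471, 0.1701, 0.0913]
orientation: [-180.0, -0.0, 173.3]
force: [-0.9, -0.2, 1.3]
opening: 0.0003
gripper_force: 0.4
```

send_rows(
  increments=[
    [[-0.006,0.001,-0.024,0],[-0.01,0.001,-0.048,0],[-0.014,0.002,-0.072,0],[-0.018,0.002,-0.096,0],[-0.019,0.002,-0.108,0],[-0.02,0.002,-0.12,0],[-0.021,0.002,-0.133,0],[-0.021,0.003,-0.145,0],[-0.021,0.003,-0.152,0],[-0.021,0.003,-0.152,0]],
  ],
)

```text
clock: 23.88
tool_pos: [0.4669, 0.1707, 0.0613]
orientation: [-180.0, -0.0, 173.3]
force: [-0.6, -0.8, 3.0]
opening: 0.0003
gripper_force: 1.5
```

send_rows(
  increments=[
    [[0,0,-0.005,0],[0,0,-0.01,0],[0,0,-0.013,0],[0,0,-0.013,0]],
  ],
)

```text
clock: 24.38
tool_pos: [0.467, 0.1708, 0.0608]
orientation: [180.0, 0.1, 173.4]
force: [-10.3, -2.1, 29.6]
opening: 0.0004
gripper_force: 14.8
```

The lid hit a hard stop at z 0.061 with 30 N, so it is shut. I'll retreat and check.

send_rows(
  increments=[
    [[0,0,0.05,0],[0,0,0.2,0],[0,0,0.5,0],[0,0,0.75,0],[0.1,0,0.9,0],[0.3,0,1,0],[0.3,0,1,0]],
  ],
)

```text
clock: 25.25
tool_pos: [0.5294, 0.1712, 0.2596]
orientation: [179.9, 0.1, 173.3]
force: [0.2, -0.2, -1.2]
opening: 0.0008
gripper_force: 0.0
```

```bash
python3 - <<'E'
from h import *
np.set_printoptions(precision=4,suppress=True)
o=ctrl.get_obs();print(o['clock'],o['tool_pos'],o['force'])
c,im=snap('wrist','w8')
cs,ims=snap('scene','s8');r1=ctrl.spot_point('lid_edge','scene');ct,_=snap('top');r2=ctrl.spot_point('lid_edge','top')
print([(x['pixel'],x['conf']) for x in r1],[(x['pixel'],x['conf']) for x in r2])
if r1 and r2: print(tri([ray(cs,*r1[0]['pixel']),ray(ct,*r2[0]['pixel'])]))
a=cv2.resize(ims[150:300,230:430,::-1],None,fx=2.5,fy=2.5);b=cv2.resize(im[:,:,::-1],(600,375))[:, 50:300+250]
cv2.imwrite('pics/f.png',cv2.resize(np.vstack([a,b]) if 0 else a,None,fx=1.5,fy=1.5))
E
```

```text
25.25 [0.5294 0.1712 0.2596] [ 0.1641 -0.21   -1.2385]
[([233.7, 378.8], 0.96)] [([229.6, 261.1], 0.92)]
[0.4225 0.1707 0.0492]
```

View pics/f.png

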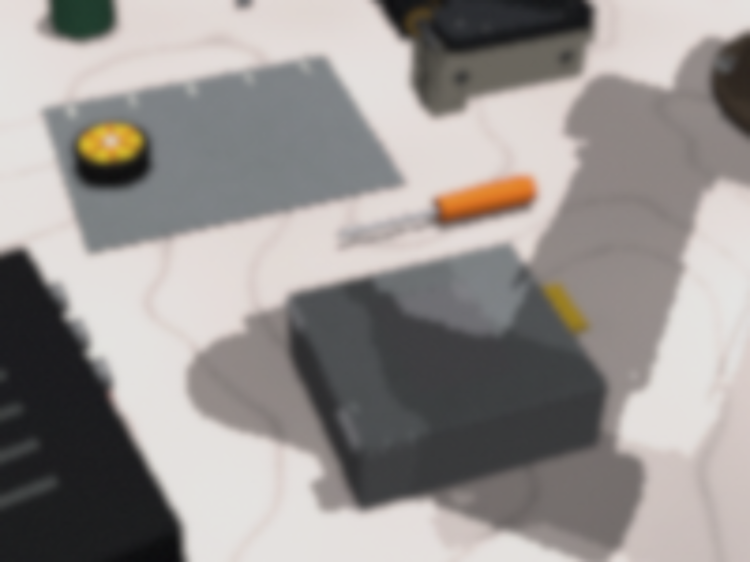

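The picture shows the lid flush on the case (crop (450,380)), the tab at (568,307), and the wheel and screwdriver where they were.

```bash
python3 -c "
from plant import ctrl; print(ctrl.close_job())"
```

```text
the job is handed in; nothing more can be done
None
```

The board is pressed home in the case, the lid is shut, and the job was handed in at about 25 s; no verdict was returned, but force readings and pictures agree, and the wheel and screwdriver look unmoved (other items not re-checked).

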